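Pack the gap in the welding jig with spacers

TASK

On the small welding jig a gap is left between the clamped square tube and the fence. Pack it until it is snug: add the two matching thinner spacers, one at a time, side by side, so that each stands upright, tab up, fully down on the jig's base plate and about midway along the gap. The third, thicker spacer does not fit beside another: leave it standing where it is.

Things in the scene. Friction and masses are not known exactly. Their poses are not given: they have to be found in the camera images.
- gap_floor (a point): Jig, fixed: middle of the gap's floor, on its base plate, 8 mm above the worktop. x across the gap to the fence, y along it, z up. Gap 41 mm wide (x), 90 long (y, ends open), 40 deep, top 48 mm above the worktop; -x side: 40 mm square aluminium tube under a strap, corner radius 6; +x side: steel fence 20 mm thick, top edge bevelled 6. Two 18 mm spacers leave 5 mm of play.
- spacer_a_tab (a point): One of two matching thinner spacers. Steel block, 18 mm thick (x), 60 mm wide (y), 45 mm tall, long edges bevelled 3 mm; on top a central grip tab 10 mm thick (x), 32 mm wide (y), 45 mm tall: 90 mm in all. Stands loose on the worktop, tab up, 0.3 kg. Point: centre of the tab, 67.5 mm above the foot; z up. Grip across the tab's width (along y).
- spacer_b_tab (a point): The other thinner spacer. Steel block, 18 mm thick (x), 60 mm wide (y), 45 mm tall, long edges bevelled 3 mm; on top a central grip tab 10 mm thick (x), 32 mm wide (y), 45 mm tall: 90 mm in all. Stands loose on the worktop, tab up, 0.3 kg. Point: centre of the tab, 67.5 mm above the foot; z up. Grip across the tab's width (along y).
- spacer_thick_tab (a point): The thicker spacer, to be left alone. Steel block, 30 mm thick (x), 60 mm wide (y), 45 mm tall, long edges bevelled 3 mm; on top a central grip tab 10 mm thick (x), 32 mm wide (y), 45 mm tall: 90 mm in all. Stands loose on the worktop, tab up, 0.45 kg. Point: centre of the tab, 67.5 mm above the foot; z up. Grip across the tab's width (along y).
There are look-alikes about, which are no part of the job. Leave any green or yellow look-alike of the part that bears spacer_b_tab alone.

How it is judged (in metres and radians):
On the way, in this order (a step that is already met when the one before it is completed fails the run):
1. one thinner spacer stands in the gap while the other is still outside it ((((x of spacer_a_tab in the frame of gap_floor between -0.02 and 0.02 m and y of spacer_a_tab in the frame of gap_floor between -0.02 and 0.02 m and z of spacer_a_tab in the frame of gap_floor between 0.058 and 0.074 m and angle between spacer_a_tab's own z axis and vertical below 0.175 rad) and not (x of spacer_b_tab in the frame of gap_floor between -0.02 and 0.02 m and y of spacer_b_tab in the frame of gap_floor between -0.02 and 0.02 m and z of spacer_b_tab in the frame of gap_floor between 0.058 and 0.074 m and angle between spacer_b_tab's own z axis and vertical below 0.175 rad)) or ((x of spacer_b_tab in the frame of gap_floor between -0.02 and 0.02 m and y of spacer_b_tab in the frame of gap_floor between -0.02 and 0.02 m and z of spacer_b_tab in the frame of gap_floor between 0.058 and 0.074 m and angle between spacer_b_tab's own z axis and vertical below 0.175 rad) and not (x of spacer_a_tab in the frame of gap_floor between -0.02 and 0.02 m and y of spacer_a_tab in the frame of gap_floor between -0.02 and 0.02 m and z of spacer_a_tab in the frame of gap_floor between 0.058 and 0.074 m and angle between spacer_a_tab's own z axis and vertical below 0.175 rad)))), for 0.2 s.
2. both thinner spacers stand in the gap (x of spacer_a_tab in the frame of gap_floor between -0.02 and 0.02 m and y of spacer_a_tab in the frame of gap_floor between -0.02 and 0.02 m and z of spacer_a_tab in the frame of gap_floor between 0.058 and 0.074 m and angle between each of spacer_a_tab, spacer_b_tab's own z axis and vertical below 0.175 rad and x of spacer_b_tab in the frame of gap_floor between -0.02 and 0.02 m and y of spacer_b_tab in the frame of gap_floor between -0.02 and 0.02 m and z of spacer_b_tab in the frame of gap_floor between 0.058 and 0.074 m), for 0.2 s.
At the end, for the whole second after the job is handed in: Both 18 mm spacers stand side by side in the gap, tab up within 10 degrees, fully down on the base plate (tab centre 58 to 74 mm above it), each tab within 20 mm of the middle along the gap and across it; the thick spacer is within 30 mm of where it started (all of step 2 and distance of spacer_thick_tab from where it was at the start of the episode below 0.03 m); the robot touches nothing.
It fails at once if the thick spacer is carried off, pushed away or knocked over (moved more than 30 mm) (distance of spacer_thick_tab from where it was at the start of the episode above 0.03 m).
It also fails if it takes over 58 s, if anything falls off the work surface, if the arm or the gripper's body presses on something with over 40 N, if the wrist force passes 120 N, or if a joint passes its speed limit or range.

ROBOT

A 7-joint arm with a two-finger parallel gripper is mounted at the origin on the work surface; the furniture and walls round the work are solid. World frame = base frame: x ahead of the robot, y to its left, z up, the work surface at z = 0. Lengths are in mm, angles in rad, forces in N, time in s.
With the tool pointing down it reaches from about 400 to 750 mm from the base axis. Payload 19.5 kg.
Tool frame: the origin (TCP) lies midway between the tips of the shut fingers; the grasp point (between the pads) lies 19 mm behind it; y points along the fingers, x is the direction in which the jaws open and shut, and the axes are right-handed (so a half turn about y gives the same grasp; the last joint's range is limited). The gripper opens to 85 mm and grips with 20 to 120 N. Pads are 22 mm wide; open, the fingers measure 114 mm over their backs; the gripper's body (76 mm by 85 mm) begins 54 mm behind the grasp point. The pads swing forward as they close: fully open they stand 13 mm farther back than shut.
Start: joints at [-1.247, 0.707, -0.028, 1.485, 0.022, 0.951, -0.075], TCP at [205.661, 536.932, 210.668] pointing down, gripper open.
Joint ranges: [-2.71, 2.71], [-0.32, 2.16], [-1.57, 1.52], [0, 2.45], [-1.46, 4.6], [0, 2.02], [-2.83, 2.83]. Speed limits (rad/s): [1.89, 1.89, 2.57, 2.57, 3.01, 3.01, 3.01].

INTERFACE

Orientations are given as a unit quaternion [w, x, y, z].
In Python, from bench import get_state, snapshot, close_job gives the robot as it stands. The module is installed in compiled form; this text tells all that it offers.
- The arm moves only by the shell command python3 -m handwheel 'ROWS'. ROWS is JSON, one flat list of numbers, 7 for each row, row after row: the closure, from 0 (fully open) to 1 (shut), then the shift along the world's x, y, z in m, then the turn, a rotation vector about the world's x, y, z in rad. In form: [claw, dx, dy, dz, ax, ay, az, claw, dx, dy, dz, ax, ay, az, ...]. A call has 1 to 8 rows; each row is the pose to reach, as a shift and turn from the pose commanded when the call began; what a row does not reach only later rows make up. A row lasts 1/12 s, in which the tool goes at most 41.7 mm and 7.16 degrees, less where a joint would pass 70% of its speed; a pose out of reach is approached as far as the arm can. A call with a gripper value outside its range is refused whole. The fingers move at their own pace and stop on an object; the grip force is fixed at half the most. Time passes only in rows, so rows that repeat a pose let the fingers close. It gives the time, the measured TCP pose, the force and the opening at its end, in the units of the state.
- get_state(): the state, without advancing time (a new reading comes with each control period).
- snapshot(name): name is "side" or "top"; returns a dict with "color" (384x512x3 uint8, red, green, blue), "range_z" (384x512 float32, mm along the optical axis (not along the pixel's ray), 0 where there is no reading), "fx", "fy", "cx", "cy" (pixels), "k1" (the pictures are not rectified: a ray, as slopes to the right and down, at radius r is drawn at 1 + k1 r^2 times it, then the intrinsics apply), "rvec" (rotation vector, rad) and "tvec" (3), from world to camera coordinates, as OpenCV has them. Camera axes: x right, y down, z forward; pixel columns grow to the right and rows downward; lengths in mm; the calibration is good to about 2 mm. A picture is of the moment at which its call begins.
- close_job(): hands the job in, once; it reports no verdict.
The state is a dict: "t": time; "q": joint angles; "dq": joint speeds; "joint_torque": joint torques, N m; "position": TCP position; "ee_rot": TCP orientation; "ft_force": force on the tool from outside, world axes, zero at the start; "wrist_torque": the same for the moment, N m; "width": finger opening in mm.
Only numpy, scipy, OpenCV 4.12 (cv2) and the standard library are available. Lean on these libraries where they do the work, as an engineer would, in place of code of your own. Each camera call takes 0.05 s, during which the arm holds its last target.

## Working session

There is one attempt and no reset: what is moved stays moved. The work goes in short steps, Python scripts to look and compute and a shell command to move; the robot and the scene stay as the last step left them, time stands still between calls to the robot, and variables do not carry over. Pictures are saved under pics/ and viewed, and the job is handed in when it is done.

```bash
mkdir -p pics
cat > h.py <<'E'
import numpy as np, cv2
from bench import get_state, snapshot
def save(name,fn):
    s=snapshot(name); cv2.imwrite('pics/'+fn,s['color'][:,:,::-1]); np.save('pics/'+fn+'.npy',s,allow_pickle=True); return s
def load(fn): return np.load('pics/'+fn+'.npy',allow_pickle=True).item()
def cloud(s):
    h,w=s['range_z'].shape
    K=np.array([[s['fx'],0,s['cx']],[0,s['fy'],s['cy']],[0,0,1.]])
    v,u=np.mgrid[:h,:w]
    p=cv2.undistortPoints(np.stack([u,v],-1).reshape(-1,1,2).astype(np.float64),K,np.array([s['k1'],0,0,0.])).reshape(h,w,2)
    z=s['range_z']
    X=np.dstack([p[...,0]*z,p[...,1]*z,z])
    R=cv2.Rodrigues(np.array(s['rvec'],float))[0]
    W=(X-np.array(s['tvec'],float).reshape(3))@R
    W[z==0]=np.nan
    return W
E
python3 - <<'E'
from h import *
for n in('side','top'):
    s=save(n,n+'0.png'); print({k:v for k,v in s.items() if k not in('color','range_z')})
print(get_state())
E
```

```text
{'fx': 480.1413954335006, 'fy': 480.1413954335006, 'cx': 252.77789299883207, 'cy': 187.81483624785903, 'k1': -0.15150990417212656, 'rvec': array([ 2.15349423, -0.20453015,  0.1088391 ]), 'tvec': array([-404.834192  ,   77.597002  ,  990.76307712])}
{'fx': 348.864252448107, 'fy': 348.864252448107, 'cx': 253.0847132575588, 'cy': 192.27730374247665, 'k1': -0.0296181036806702, 'rvec': array([ 2.21255682, -2.00278746,  0.20850505]), 'tvec': array([-84.13885778, 405.98334742, 824.25685593])}
{'t': 0.1, 'q': array([-1.24671279,  0.70700561, -0.02763634,  1.48492217,  0.02201981,
        0.95092749, -0.07550778]), 'dq': array([ 0.00035914, -0.00119929,  0.00169048, -0.00057958,  0.00100396,
        0.00037153,  0.00215862]), 'joint_torque': array([ 6.43814856e-04, -8.84267092e+01,  1.23669684e+00, -2.36449885e+01,
        1.71662442e-02,  4.97195942e-03,  2.32822777e-05]), 'position': array([205.57340677, 536.72881389, 210.30133055]), 'ee_rot': array([-0.58239269,  0.58279603,  0.40045614, -0.40100178]), 'ft_force': array([0.29473036, 0.10677297, 0.26697049]), 'wrist_torque': array([ 0.00077711, -0.00579172,  0.00728205]), 'width': 85.52114325113426}
```

View pics/side0.png

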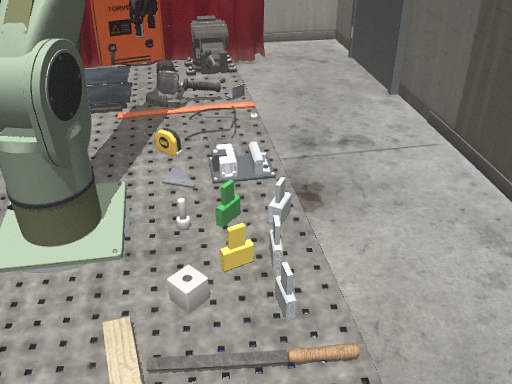

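View pics/top0.png

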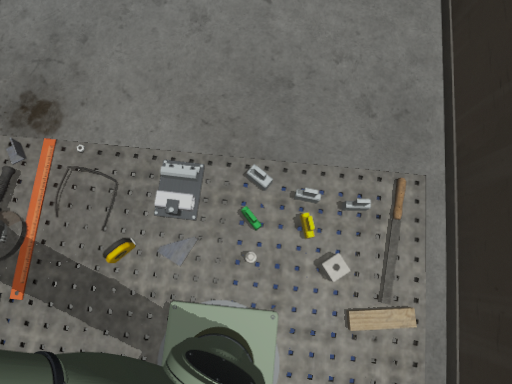

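Side view: the jig is at about (240,160), with three steel spacers at (280,200), (276,242) and (286,292), plus green and yellow decoys. Top view: the jig is at (178,190), and the steel spacers are at (260,177), (308,194) and (357,204). Next I'll measure them.

Run:
```python
from h import *
a=load('top0.png'); c=a['color'][140:240,140:390,::-1]
cv2.imwrite('pics/topc.png',cv2.resize(c,None,fx=3.2,fy=3.2,interpolation=cv2.INTER_CUBIC))
b=load('side0.png'); c=b['color'][130:330,190:320,::-1]
cv2.imwrite('pics/sidec.png',cv2.resize(c,None,fx=3,fy=3,interpolation=cv2.INTER_CUBIC))
for n,s in(('top',a),('side',b)):
    W=cloud(s); print(n)
    z=W[...,2]
    m=((z>15)&(z<130)&(W[...,0]>330)).astype(np.uint8)
    k,l,st,ce=cv2.connectedComponentsWithStats(m)
    for i in range(1,k):
        if st[i,4]<30: continue
        P=W[l==i]; col=s['color'][l==i].mean(0)
        T=P[P[:,2]>60]
        print(st[i],P.mean(0).round(),'zmax',np.percentile(P[:,2],98).round(),col.round(), 'tab',len(T),T.mean(0).round(1) if len(T) else '')
```

```text
top
[  9 138  14  19 108] [473. 587.  31.] zmax 42.0 [67. 67. 68.] tab 0 
[161 164  39  17 491] [447. 146.  38.] zmax 50.0 [138. 144. 144.] tab 0 
[247 165  26  26 340] [450. -56.  52.] zmax 91.0 [130. 135. 134.] tab 92 [454.1 -55.7  83. ]
[  0 166  16  34 295] [381. 579.  51.] zmax 60.0 [50. 49. 47.] tab 7 [359.2 578.3  60.9]
[ 55 166  62  46 238] [399. 377.  35.] zmax 44.0 [64. 62. 59.] tab 0 
[393 178  14  43 330] [ 440. -417.   20.] zmax 25.0 [120.  98.  72.] tab 0 
[295 188  26  15 277] [ 417. -178.   54.] zmax 91.0 [120. 125. 124.] tab 95 [ 418.5 -179.6   83.3]
[155 190  40  26 743] [368. 147.  46.] zmax 55.0 [152. 155. 155.] tab 0 
[343 199  28  11 267] [ 404. -297.   56.] zmax 91.0 [116. 120. 119.] tab 100 [ 406.6 -301.6   83.2]
[241 206  21  21 185] [348. -44.  60.] zmax 91.0 [ 48. 125.  66.] tab 74 [348.6 -45.   86.1]
[301 213  14  19 191] [ 350. -180.   60.] zmax 91.0 [145. 138.  19.] tab 84 [ 344.8 -183.5   84.3]
side
[454   0  58  26 763] [2043. 1481.   60.] zmax 123.0 [85. 81. 74.] tab 340 [2042.8 1434.5   88.1]
[ 186   39   49   44 1160] [409. 755.  79.] zmax 129.0 [92. 89. 86.] tab 795 [411.8 735.3  98.6]
[192  81  29  11 241] [374. 578.  51.] zmax 66.0 [80. 77. 74.] tab 42 [350.8 582.5  63.2]
[232  84  12  12  96] [475. 587.  29.] zmax 42.0 [99. 97. 98.] tab 0 
[197 106  39  25 130] [399. 391.  33.] zmax 43.0 [97. 88. 83.] tab 0 
[248 141  22  32 416] [448. 134.  36.] zmax 50.0 [184. 188. 188.] tab 0 
[211 144  26  32 582] [368. 137.  42.] zmax 56.0 [186. 187. 188.] tab 0 
[ 267  177   30  138 1819] [ 425. -200.   51.] zmax 91.0 [166. 170. 170.] tab 562 [ 424.1 -205.2   79.8]
[219 179  21  43 595] [351. -51.  51.] zmax 91.0 [ 74. 134.  81.] tab 204 [349.9 -48.6  78.5]
[227 223  26  41 760] [ 349. -189.   53.] zmax 91.0 [204. 185.  90.] tab 291 [ 345.3 -188.    78.2]
[288 344  72  17 803] [ 440. -422.   20.] zmax 24.0 [193. 157. 122.] tab 0
```

View pics/topc.png

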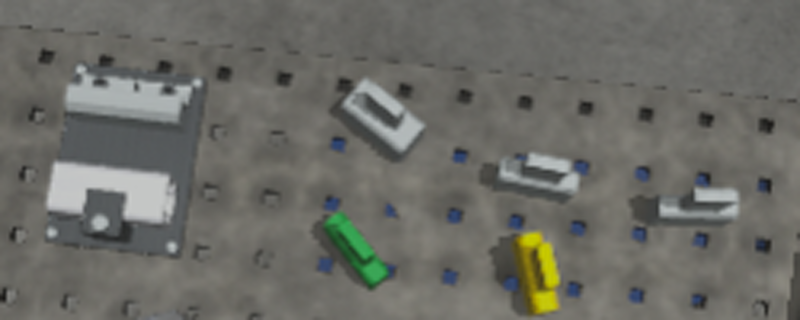

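View pics/sidec.png

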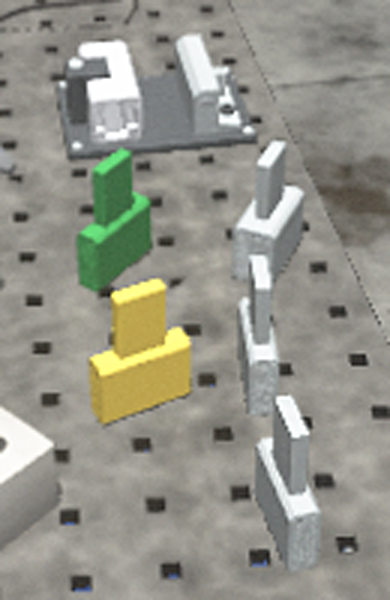

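Run:
```python
from h import *
a=load('top0.png'); W=cloud(a); z=W[...,2]
def rect(P): 
    r=cv2.minAreaRect(P[:,:2].astype(np.float32)); return np.round(r[0],1),np.round(r[1],1),round(r[2],1)
for n,(u0,v0,u1,v1) in dict(s1=(240,160,276,194),s2=(290,183,325,206),s3=(340,194,374,214)).items():
    w=W[v0:v1,u0:u1]; P=w[(w[...,2]>86)&(w[...,2]<96)]; Q=w[(w[...,2]>41)&(w[...,2]<49)]
    A=w[(w[...,2]>41)]
    for nm,p in(('tabtop',P),('blocktop',Q),('all',A)):
        print(n,nm,len(p),rect(p),p.mean(0).round(1))
# jig
w=W[155:225,145:210]
for lo,hi in((4,14),(34,44),(44,52),(52,60)):
    p=w[(w[...,2]>lo)&(w[...,2]<hi)]; print(lo,hi,len(p),rect(p),p.mean(0).round(1))
# profile along world x
for u in (165,172,178,184,190):
    print(u,[(v,*W[v,u].round().astype(int)) for v in range(160,220,2) if np.isfinite(W[v,u,0])])
```

```text
s1 tabtop 57 (array([456. , -55.9]), array([31.4, 10.2]), 56.6) [455.5 -56.1  89.3]
s1 blocktop 173 (array([455.9, -56.1]), array([59.6, 29.5]), 56.4) [451.3 -56.1  44.1]
s1 all 276 (array([455.9, -56.1]), array([59.6, 29.5]), 56.4) [452.3 -55.9  57.5]
s2 tabtop 59 (array([ 420.1, -180.4]), array([31.7, 10.3]), 84.5) [ 419.9 -180.4   89. ]
s2 blocktop 98 (array([ 419.1, -180.5]), array([60.3, 17.5]), 81.9) [ 417.7 -178.5   44.1]
s2 all 209 (array([ 419.1, -180.5]), array([60.3, 17.5]), 81.9) [ 418.  -178.9   62.8]
s3 tabtop 65 (array([ 407.5, -302.9]), array([10.1, 32.7]), 6.3) [ 407.9 -303.1   88.9]
s3 blocktop 85 (array([ 407.3, -303.3]), array([16.3, 60.2]), 3.0) [ 404.5 -296.8   44. ]
s3 all 201 (array([ 407.3, -303.3]), array([16.3, 60.2]), 3.0) [ 405.5 -298.9   64.5]
4 14 1154 (array([409.2, 148.4]), array([111.2, 150.2]), 88.8) [408.2 141.7   7.5]
34 44 151 (array([402.8, 148.2]), array([ 89.8, 126.5]), 88.7) [411.5 143.4  40.3]
44 52 782 (array([397.6, 148.6]), array([ 92.1, 115.2]), 88.8) [395.5 148.7  47.4]
52 60 98 (array([356.8, 149.3]), array([29.5, 33.2]), 88.4) [356.3 
[... 6939 characters left out ...]
.int64(404), np.int64(119), np.int64(8)), (194, np.int64(392), np.int64(111), np.int64(45)), (196, np.int64(387), np.int64(111), np.int64(44)), (198, np.int64(382), np.int64(110), np.int64(45)), (200, np.int64(376), np.int64(108), np.int64(49)), (202, np.int64(372), np.int64(108), np.int64(47)), (204, np.int64(367), np.int64(107), np.int64(47)), (206, np.int64(362), np.int64(107), np.int64(46)), (208, np.int64(357), np.int64(106), np.int64(48)), (210, np.int64(353), np.int64(107), np.int64(38)), (212, np.int64(352), np.int64(112), np.int64(9)), (214, np.int64(347), np.int64(112), np.int64(7)), (216, np.int64(342), np.int64(111), np.int64(6)), (218, np.int64(337), np.int64(110), np.int64(9))]
```

Footprints from the top depth: the spacer at (456,-56) is about 30 mm thick, so it's the thick one and stays put. The ones at (419,-180) and (407,-303) are about 17.5 mm, so they're the two thin ones. Next I'll refine the gap and the headings using both cameras.

Run:
```python
from h import *
from scipy.spatial.transform import Rotation as Ro
print('tool axes',Ro.from_quat(get_state()['ee_rot'],scalar_first=True).as_matrix().round(3))
a=load('top0.png'); b=load('side0.png')
def rect(P): 
    r=cv2.minAreaRect(P[:,:2].astype(np.float32)); return np.round(r[0],1),np.round(r[1],1),round(r[2],1)
def line(P):
    vx,vy,x,y=cv2.fitLine(P[:,:2].astype(np.float32),cv2.DIST_HUBER,0,0.01,0.01).ravel()
    return round(float(np.degrees(np.arctan2(vy,vx))%180),2), round(float(x+(148-y)*vx/vy),2)
for n,s in(('top',a),('side',b)):
    W=cloud(s).reshape(-1,3); W=W[np.isfinite(W[:,0])]
    x,y,z=W.T; j=(y>95)&(y<200)
    print(n)
    for nm,m in dict(fenceface=j&(x>428)&(x<442)&(z>14)&(z<38), tubeface=j&(x>385)&(x<402)&(z>14)&(z<38),fencetop=j&(x>430)&(x<465)&(z>45.5)&(z<52),tubetop=j&(x>352)&(x<400)&(z>45.5)&(z<50)).items():
        if m.sum()>8: print(nm,m.sum(),line(W[m]),rect(W[m]))
    for nm,cx,cy in(('thick',456,-56),('s2',419,-180.5),('s3',407,-303)):
        d=(abs(x-cx)<40)&(abs(y-cy)<42)
        for k,lo,hi in(('tab',55,88),('tabtop',87,94),('blocktop',40,48),('foot',8,38),('all',8,95)):
            m=d&(z>lo)&(z<hi)
            if m.sum()>8: print(nm,k,m.sum(),rect(W[m]),'mean',W[m].mean(0).round(1))
```

```text
tool axes [[ 0.358 -0.    -0.934]
 [ 0.934 -0.001  0.358]
 [-0.001 -1.    -0.   ]]
top
fenceface 78 (88.81, 434.91) (array([434.8, 146.9]), array([ 6.6, 88.5]), 3.1)
fencetop 199 (88.58, 446.73) (array([445.5, 148.3]), array([90.8, 19. ]), 88.4)
tubetop 392 (88.01, 376.41) (array([373.6, 149.1]), array([92.1, 36.9]), 88.9)
thick tab 53 (array([455.8, -56. ]), array([31.8, 10.4]), 55.0) mean [452.5 -55.5  75.4]
thick tabtop 53 (array([456.1, -55.9]), array([31.4, 10.1]), 57.3) mean [455.4 -56.2  89.5]
thick blocktop 173 (array([455.9, -56.1]), array([59.6, 29.5]), 56.6) mean [451.1 -56.1  44. ]
thick foot 69 (array([443.2, -53.8]), array([66.7, 26.2]), 80.5) mean [443.  -55.7  24. ]
thick all 353 (array([455.6, -55.7]), array([61.2, 30.2]), 57.0) mean [450.2 -55.9  50.5]
s2 tab 60 (array([ 420.1, -180.3]), array([31.9, 10.4]), 84.7) mean [ 417.4 -179.2   75.5]
s2 tabtop 54 (array([ 419.8, -180.4]), array([31.6, 10. ]), 85.4) mean [ 419.9 -180.2   89.2]
s2 blocktop 104 (array([ 419.8, -180.6]), array([60. , 18.1]), 83.9) mean [ 417.5 -178.6   43.7]
s2 foot 70 (array([ 412.6, -177.9]), 
[... 1612 characters left out ...]
array([62.5, 18.3]), 84.8) mean [ 417.6 -190.4   44.1]
s2 foot 171 (array([ 417.6, -180.5]), array([17.4, 64.3]), 0.3) mean [ 415.7 -199.6   23.4]
s2 all 511 (array([ 420.4, -181.2]), array([64.2, 18.3]), 84.1) mean [ 417.3 -192.9   48.9]
s3 tab 184 (array([ 407.9, -306.3]), array([10.3, 32.5]), 6.9) mean [ 406.6 -312.1   72.8]
s3 tabtop 94 (array([ 408. , -305.6]), array([10., 32.]), 5.9) mean [ 408.1 -306.3   89.3]
s3 blocktop 198 (array([ 408.1, -305. ]), array([19. , 61.8]), 6.2) mean [ 406.4 -313.    43.9]
s3 foot 283 (array([ 401.2, -307.3]), array([17.8, 64.5]), 20.6) mean [ 405.1 -318.5   22.9]
s3 all 807 (array([ 408.1, -304.5]), array([19. , 62.9]), 6.0) mean [ 406.2 -314.2   48.1]
```

The gap centre is about (415, 148.5), with its long axis heading 88.8°. S2 is at (420,-180.5) heading 84.3°, and S3 is at (408,-304) heading about 95.5°. The tool's jaw axis is at 69.0°. I'll fetch S2 first.

```bash
python3 -m handwheel '[0,0.26,-0.36,0,0,0,0.267, 0,0.26,-0.36,0,0,0,0.267, 0,0.26,-0.36,0,0,0,0.267, 0,0.26,-0.36,0,0,0,0.267, 0,0.26,-0.36,0,0,0,0.267, 0,0.26,-0.36,0,0,0,0.267, 0,0.26,-0.36,0,0,0,0.267, 0,0.26,-0.36,0,0,0,0.267]'
```

```text
t: 0.77
position: [401.6, 264.8, 210.6]
ee_rot: [-0.524, 0.524, 0.475, -0.475]
ft_force: [1.3, -0.4, -0.4]
width: 85.6
```

```bash
python3 -m handwheel '[0,0.02,-0.42,0,0,0,0, 0,0.02,-0.42,0,0,0,0, 0,0.02,-0.42,0,0,0,0, 0,0.02,-0.42,0,0,0,0, 0,0.02,-0.42,0,0,0,0, 0,0.02,-0.42,0,0,0,0, 0,0.02,-0.42,0,0,0,0, 0,0.02,-0.42,0,0,0,0]'
cat > st.py <<'E'
from h import *
from scipy.spatial.transform import Rotation as Ro
s=get_state(); R=Ro.from_quat(s['ee_rot'],scalar_first=True).as_matrix()
print(round(s['t'],2),s['position'].round(2),'head',np.degrees(np.arctan2(R[1,0],R[0,0])).round(2),'down',R[:,1].round(4),'F',s['ft_force'].round(1),'w',round(s['width'],1),'q',s['q'].round(2),'dq',abs(s['dq']).max().round(3))
E
python3 st.py
```

```text
t: 1.43
position: [416.2, -68.3, 210.6]
ee_rot: [-0.524, 0.524, 0.475, -0.475]
ft_force: [1.2, 0.1, 0.1]
width: 85.8
1.43 [416.23 -68.31 210.65] head 84.34 down [-1.e-04 -1.e-04 -1.e+00] F [1.2 0.1 0.1] w 85.8 q [ 0.23  0.5  -0.23  2.    0.18  0.66  1.36] dq 1.241
```

```bash
python3 -m handwheel '[0,0.004,-0.112,-0.01,0,0,0, 0,0.004,-0.112,-0.03,0,0,0, 0,0.004,-0.112,-0.06,0,0,0, 0,0.004,-0.112,-0.08,0,0,0, 0,0.004,-0.112,-0.08,0,0,0, 0,0.004,-0.112,-0.08,0,0,0]'; python3 st.py
python3 - <<'E'
from h import *
for n in('side','top'): save(n,n+'1.png')
E
```

```text
t: 1.93
position: [420.2, -177.6, 130.5]
ee_rot: [0.525, -0.523, -0.474, 0.475]
ft_force: [-0.5, 0.4, 1.2]
width: 85.6
1.93 [ 420.21 -177.59  130.5 ] head 84.35 down [-0.0022  0.001  -1.    ] F [-0.5  0.4  1.2] w 85.6 q [ 0.44  0.68 -0.19  2.    0.26  0.49  1.53] dq 0.058
```

```bash
python3 st.py
python3 - <<'E'
from h import *
c=load('side1.png')['color'][110:330,180:340,::-1]
cv2.imwrite('pics/side1c.png',cv2.resize(c,None,fx=2.7,fy=2.7))
E
```

```text
2.03 [ 421.33 -177.29  132.09] head 84.42 down [ 1.2e-03 -2.0e-04 -1.0e+00] F [0.6 0.9 0.2] w 85.5 q [ 0.44  0.67 -0.19  2.    0.26  0.49  1.53] dq 0.013
```

View pics/side1c.png

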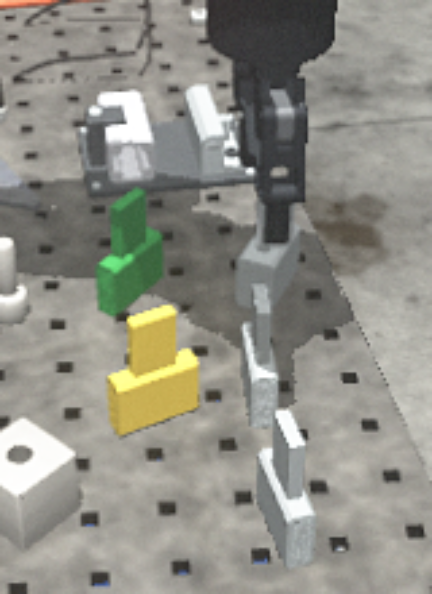

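The gripper is centred above S2 and clear of everything else. Descending now.

```bash
python3 -m handwheel '[0,-0.001,-0.003,-0.02,0,0,0, 0,-0.001,-0.003,-0.045,0,0,0, 0,-0.001,-0.003,-0.065,0,0,0, 0,-0.001,-0.003,-0.081,0,0,0, 0,-0.001,-0.003,-0.081,0,0,0, 0.3,-0.001,-0.003,-0.081,0,0,0, 0.3,-0.001,-0.003,-0.081,0,0,0]'; python3 st.py
```

```text
t: 2.62
position: [420.5, -181.1, 51.3]
ee_rot: [-0.523, 0.525, 0.475, -0.475]
ft_force: [-0.1, 0.5, -0.4]
width: 63.9
2.62 [ 420.47 -181.07   51.29] head 84.37 down [ 1.8e-03 -7.0e-04 -1.0e+00] F [-0.1  0.5 -0.4] w 63.9 q [ 0.4   0.83 -0.11  2.06  0.31  0.26  1.49] dq 0.008
```

```bash
python3 -m handwheel '[1,0,0,0,0,0,0, 1,0,0,0,0,0,0, 1,0,0,0,0,0,0, 1,0,0,0,0,0,0, 1,0,0,0,0,0,0, 1,0,0,0,0,0,0, 1,0,0,0,0,0,0]'; python3 st.py
```

```text
t: 3.2
position: [420.3, -181.1, 50.6]
ee_rot: [-0.524, 0.524, 0.475, -0.474]
ft_force: [-0.6, 2.5, 15.2]
width: 30.6
3.2 [ 420.29 -181.13   50.56] head 84.36 down [ 1.7e-03 -3.0e-04 -1.0e+00] F [-0.6  2.5 15.2] w 30.6 q [ 0.4   0.84 -0.11  2.06  0.31  0.26  1.49] dq 0.002
```

```bash
python3 -m handwheel '[1,0,0,0.015,0,0,0, 1,0,0,0.04,0,0,0, 1,0,0,0.075,0,0,0, 1,0,0,0.105,0,0,0.04, 1,0,0,0.12,0,0,0.078, 1,0,0,0.12,0,0,0.078]'; python3 st.py
python3 - <<'E'
from h import *
s=save('side','side2.png'); c=s['color'][60:330,150:350,::-1]
cv2.imwrite('pics/side2c.png',cv2.resize(c,None,fx=2.2,fy=2.2))
E
```

```text
t: 3.7
position: [420.6, -181.8, 172.7]
ee_rot: [-0.503, 0.506, 0.496, -0.495]
ft_force: [0.3, -0.9, -2.2]
width: 30.1
3.7 [ 420.58 -181.78  172.67] head 88.9 down [ 0.0043 -0.0019 -1.    ] F [ 0.3 -0.9 -2.2] w 30.1 q [ 0.49  0.61 -0.26  1.95  0.26  0.62  1.62] dq 0.105
```

View pics/side2c.png

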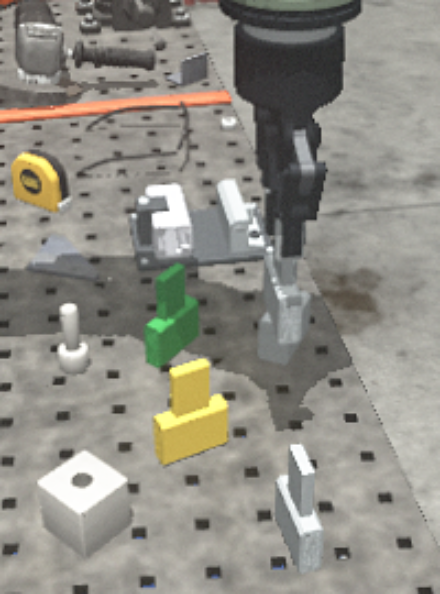

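S2 is held at the tab and hangs upright, and the thick spacer below is undisturbed. Carrying it to above the gap.

```bash
python3 -m handwheel '[1,-0.005,0.03,0,0,0,0, 1,-0.006,0.07,0,0,0,0, 1,-0.008,0.11,0,0,0,0, 1,-0.01,0.15,0,0,0,0, 1,-0.015,0.19,0,0,0,0, 1,-0.015,0.23,0,0,0,0, 1,-0.015,0.27,0,0,0,0, 1,-0.015,0.3,0,0,0,0]'; python3 -m handwheel '[1,0,0.015,0,0,0,0, 1,0,0.03,0,0,0,0, 1,0,0.03,0,0,0,0, 1,0,0.03,0,0,0,0]'; python3 st.py
cat > chk.py <<'E'
import sys
from h import *
i=sys.argv[1]
st=get_state(); p=st['position']
def rect(P): 
    r=cv2.minAreaRect(P[:,:2].astype(np.float32)); return np.round(r[0],1),np.round(r[1],1),round(r[2],1)
for n in('side','top'):
    s=save(n,n+i+'.png'); W=cloud(s); c=s['color'][:,:,::-1]
    r=(100,260,160,330) if n=='side' else (130,240,130,230)
    cv2.imwrite('pics/%s%sc.png'%(n,i),cv2.resize(c[r[0]:r[1],r[2]:r[3]],None,fx=3.4,fy=3.4,interpolation=cv2.INTER_CUBIC))
    V=W.reshape(-1,3); V=V[np.isfinite(V[:,0])]; x,y,z=V.T
    d=(abs(x-p[0])<35)&(abs(y-p[1])<40)
    b=p[2]-50
    for k,lo,hi in(('blocktop',41,48),('block',3,42)):
        m=d&(z>b+lo)&(z<b+hi)
        if m.sum()>8: print(n,k,m.sum(),rect(V[m]),'ext',V[m].min(0).round(1),V[m].max(0).round(1))
E
python3 chk.py 3
```

```text
t: 4.42
position: [403.7, 121.9, 168.7]
ee_rot: [0.505, -0.505, -0.495, 0.495]
ft_force: [0.6, -0.3, -2.3]
width: 30.5
t: 4.75
position: [404.1, 148.9, 168.7]
ee_rot: [0.505, -0.505, -0.494, 0.495]
ft_force: [-0.6, -1.4, -2.6]
width: 30.1
4.75 [404.11 148.9  168.7 ] head 88.83 down [-1.5e-03 -9.0e-04 -1.0e+00] F [-0.6 -1.4 -2.6] w 30.1 q [-0.34  0.58 -0.15  2.04  0.16  0.54  0.95] dq 0.035
side blocktop 58 (array([404.2, 147. ]), array([17.7, 59.9]), 0.6) ext [395.4 117.2 159.8] [413.1 176.9 166.5]
side block 187 (array([404. , 146.1]), array([63. , 18.5]), 89.7) ext [394.6 114.6 121.7] [413.2 177.6 160.7]
top blocktop 98 (array([399.5, 148.1]), array([12.9, 60.4]), 5.2) ext [394.7 118.1 159.8] [408.7 178.1 166.5]
top block 139 (array([395.7, 146.3]), array([16.6, 63.1]), 14.2) ext [394.1 117.4 122.4] [411.3 178.8 160.7]
```

View pics/side3c.png

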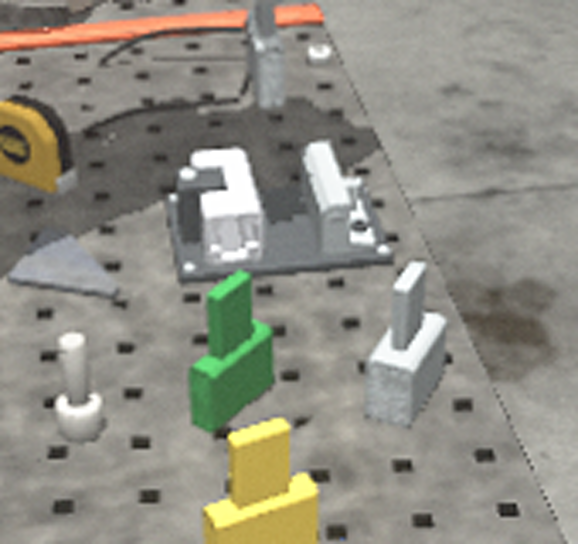

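View pics/top3c.png

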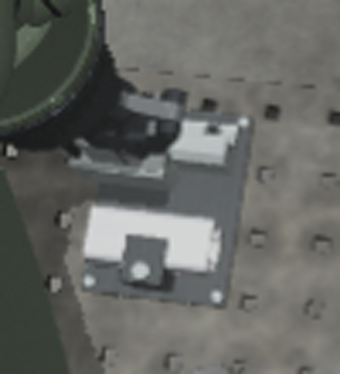

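The held block is centred on the TCP in x (404.2). I'll shift +2 mm and lower it to just above the gap floor.

```bash
python3 -m handwheel '[1,0.002,-0.001,-0.015,0,0,0, 1,0.002,-0.001,-0.035,0,0,0, 1,0.002,-0.001,-0.055,0,0,0, 1,0.002,-0.001,-0.063,0,0,0, 1,0.002,-0.001,-0.07,0,0,0, 1,0.002,-0.001,-0.078,0,0,0, 1,0.002,-0.001,-0.085,0,0,0,1,0.002,-0.001,-0.085,0,0,0]'; python3 st.py
```

```text
t: 5.52
position: [406.5, 147.5, 83.8]
ee_rot: [0.505, -0.505, -0.494, 0.495]
ft_force: [-0.3, -0.3, -2.6]
width: 30.2
5.52 [406.47 147.47  83.77] head 88.79 down [-9.e-04 -5.e-04 -1.e+00] F [-0.3 -0.3 -2.6] w 30.2 q [-0.38  0.75 -0.08  2.12  0.21  0.27  0.91] dq 0.044
```

```bash
python3 -m handwheel '[1,0,0,-0.008,0,0,0, 1,0,0,-0.015,0,0,0, 1,0,0,-0.02,0,0,0, 1,0,0,-0.023,0,0,0, 1,0,0,-0.025,0,0,0, 1,0,0,-0.026,0,0,0, 1,0,0,-0.026,0,0,0]'; python3 st.py
```

```text
t: 6.1
position: [406.8, 147.8, 58.8]
ee_rot: [-0.505, 0.505, 0.495, -0.495]
ft_force: [-0.6, 0.2, 0.5]
width: 30.3
6.1 [406.82 147.85  58.79] head 88.81 down [ 4.e-04  0.e+00 -1.e+00] F [-0.6  0.2  0.5] w 30.3 q [-0.39  0.81 -0.06  2.14  0.22  0.2   0.91] dq 0.007
```

```bash
python3 -m handwheel '[1,-0.0008,0,0,0,0,0, 1,-0.0016,0,0,0,0,0, 1,-0.002,0,0,0,0,0, 1,-0.002,0,0,0,0,0]'; python3 st.py
```

```text
t: 6.43
position: [404.9, 147.8, 58.8]
ee_rot: [-0.505, 0.505, 0.495, -0.495]
ft_force: [2.1, -0.4, 0.7]
width: 30.3
6.43 [404.87 147.84  58.79] head 88.81 down [ 6.e-04  1.e-04 -1.e+00] F [ 2.1 -0.4  0.7] w 30.3 q [-0.39  0.81 -0.06  2.15  0.22  0.19  0.91] dq 0.004
```

```bash
python3 -m handwheel '[1,-0.0005,0,-0.001,0,0,0, 1,-0.001,0,-0.001,0,0,0, 1,-0.001,0,-0.001,0,0,0]'; python3 st.py
```

```text
t: 6.68
position: [404.6, 148.2, 58.4]
ee_rot: [-0.505, 0.506, 0.496, -0.494]
ft_force: [2.0, 1.3, 23.8]
width: 30.4
6.68 [404.59 148.24  58.44] head 88.82 down [ 0.0026  0.0011 -1.    ] F [ 2.   1.3 23.8] w 30.4 q [-0.39  0.81 -0.06  2.15  0.22  0.19  0.9 ] dq 0.003
```

It's seated on the base plate (Fz 24 N) and close to the tube face. Releasing and rising.

```bash
python3 -m handwheel '[0.5,0,0,0.001,0,0,0, 0.3,0,0,0.001,0,0,0, 0.1,0,0,0.001,0,0,0, 0,0,0,0.001,0,0,0, 0,0,0,0.001,0,0,0, 0,0,0,0.001,0,0,0]';python3 st.py;  python3 -m handwheel '[0,0,0,0.03,0,0,0, 0,0,0,0.065,0,0,0, 0,0,0,0.1,0,0,0.04, 0,0,-0.03,0.12,0,0,0.09, 0,0,-0.07,0.12,0,0,0.115, 0,0,-0.11,0.12,0,0,0.115, 0,0,-0.15,0.12,0,0,0.115, 0,0,-0.19,0.12,0,0,0.115]'; python3 st.py; python3 chk.py 4
python3 - <<'E'
from h import *
from h import load,cloud
def rect(P): 
    r=cv2.minAreaRect(P[:,:2].astype(np.float32)); return np.round(r[0],1),np.round(r[1],1),round(r[2],1)
for n in('side','top'):
    V=cloud(load(n+'4.png')).reshape(-1,3); x,y,z=V.T
    for nm,cx,cy,dz in(('placed',405,148,8),('s3',407,-303,0)):
        d=(abs(x-cx)<25)&(abs(y-cy)<42)
        for k,lo,hi in(('tabtop',87,94),('blocktop',41.5,48)):
            m=d&(z>lo+dz)&(z<hi+dz)
            if m.sum()>8: print(n,nm,k,m.sum(),rect(V[m]),V[m].mean(0).round(1))
E
```

```text
t: 7.18
position: [403.6, 147.7, 58.6]
ee_rot: [0.505, -0.505, -0.495, 0.495]
ft_force: [-0.8, -0.2, 0.0]
width: 85.0
7.18 [403.58 147.69  58.57] head 88.8 down [-3.e-04 -3.e-04 -1.e+00] F [-0.8 -0.2  0. ] w 85.0 q [-0.39  0.81 -0.06  2.15  0.22  0.19  0.9 ] dq 0.002
t: 7.85
position: [403.2, -44.1, 178.8]
ee_rot: [-0.476, 0.476, 0.523, -0.523]
ft_force: [1.3, 0.3, 0.4]
width: 85.4
7.85 [403.23 -44.08 178.79] head 95.42 down [ 2.e-04 -2.e-04 -1.e+00] F [1.3 0.3 0.4] w 85.4 q [ 0.19  0.54 -0.26  2.1   0.26  0.53  1.41] dq 1.287
side placed tabtop 35 (array([405.3, 148. ]), array([33.7, 10. ]), 88.9) [405.4 146.2  98.4]
side placed blocktop 80 (array([397.7, 147.5]), array([82.5, 34.1]), 88.7) [399.3 140.9  52.1]
side s3 tabtop 95 (array([ 408.2, -306. ]), array([ 9.9, 32.6]), 6.6) [ 408.2 -306.5   89.3]
side s3 blocktop 172 (array([ 408.7, -304.3]), array([18.5, 62. ]), 4.7) [ 406.8 -313.2   44.2]
```

View pics/side4c.png

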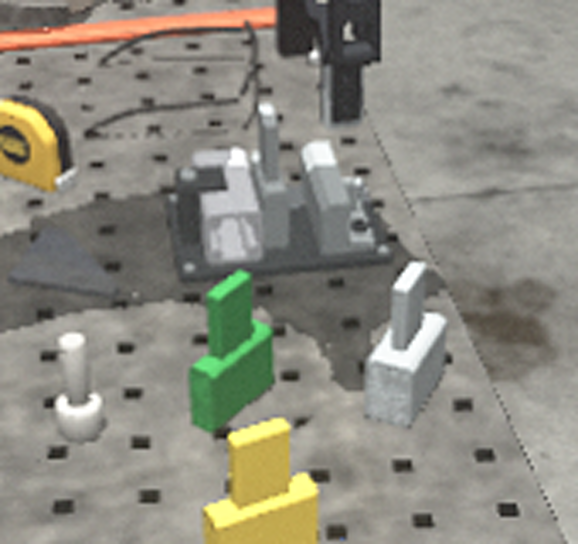

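View pics/top4c.png

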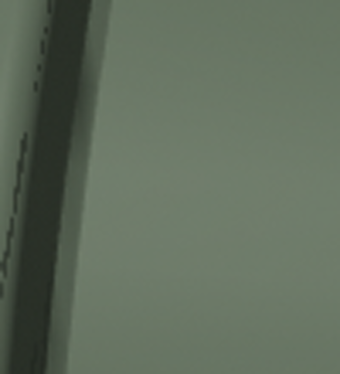

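S2 stands upright in the gap: tab top centre (405.3, 148), height 98 mm, heading 88.9°. S3 and the thick spacer haven't moved. Going for S3.

```bash
python3 -m handwheel '[0,0.001,-0.04,0,0,0,0, 0,0.002,-0.08,0,0,0,0, 0,0.003,-0.12,0,0,0,0, 0,0.003,-0.16,0,0,0,0, 0,0.004,-0.2,-0.01,0,0,0, 0,0.005,-0.24,-0.025,0,0,0, 0,0.005,-0.26,-0.045,0,0,0, 0,0.005,-0.26,-0.05,0,0,0]';python3 st.py
```

```text
t: 8.62
position: [407.0, -305.9, 125.9]
ee_rot: [0.478, -0.477, -0.521, 0.522]
ft_force: [-1.1, 0.1, -0.6]
width: 85.6
8.62 [ 406.98 -305.9   125.86] head 95.1 down [-0.0026 -0.     -1.    ] F [-1.1  0.1 -0.6] w 85.6 q [ 0.74  0.75 -0.29  1.82  0.35  0.63  1.9 ] dq 0.142
```

```bash
python3 -m handwheel '[0,0,0.001,-0.02,0,0,0, 0,0,0.001,-0.045,0,0,0, 0,0,0.001,-0.065,0,0,0, 0,0,0.001,-0.077,0,0,0, 0,0,0.001,-0.077,0,0,0, 0.3,0,0.001,-0.077,0,0,0, 0.3,0,0.001,-0.077,0,0,0]'; python3 st.py
```

```text
t: 9.2
position: [409.2, -301.0, 52.5]
ee_rot: [-0.476, 0.476, 0.523, -0.523]
ft_force: [0.7, -0.0, 0.1]
width: 64.2
9.2 [ 409.16 -301.     52.53] head 95.42 down [ 7.e-04 -4.e-04 -1.e+00] F [ 0.7 -0.   0.1] w 64.2 q [ 0.69  0.87 -0.22  1.88  0.41  0.43  1.84] dq 0.009
```

```bash
python3 -m handwheel '[0.3,-0.001,-0.0035,-0.002,0,0,0, 0.3,-0.001,-0.0035,-0.002,0,0,0, 1,-0.001,-0.0035,-0.002,0,0,0, 1,-0.001,-0.0035,-0.002,0,0,0, 1,-0.001,-0.0035,-0.002,0,0,0, 1,-0.001,-0.0035,-0.002,0,0,0, 1,-0.001,-0.0035,-0.002,0,0,0, 1,-0.001,-0.0035,-0.002,0,0,0]'; python3 st.py
```

```text
t: 9.87
position: [407.9, -304.6, 50.1]
ee_rot: [-0.476, 0.476, 0.523, -0.523]
ft_force: [-0.1, 1.9, 7.8]
width: 30.1
9.87 [ 407.91 -304.63   50.09] head 95.4 down [ 5.e-04 -3.e-04 -1.e+00] F [-0.1  1.9  7.8] w 30.1 q [ 0.7   0.88 -0.22  1.88  0.41  0.43  1.84] dq 0.002
```

```bash
python3 -m handwheel '[1,0,0,0.015,0,0,0, 1,0,0,0.04,0,0,0, 1,0,0,0.075,0,0,-0.04, 1,0,0,0.105,0,0,-0.08, 1,0,0,0.12,0,0,-0.115, 1,0,0.03,0.12,0,0,-0.115, 1,0,0.07,0.12,0,0,-0.115, 1,0,0.11,0.12,0,0,-0.115]'; python3 st.py
```

```text
t: 10.53
position: [407.1, -193.8, 169.8]
ee_rot: [-0.506, 0.506, 0.494, -0.494]
ft_force: [2.5, 1.4, -2.6]
width: 30.0
10.53 [ 407.1  -193.78  169.82] head 88.69 down [ 4.e-04 -1.e-04 -1.e+00] F [ 2.5  1.4 -2.6] w 30.0 q [ 0.53  0.6  -0.27  1.97  0.27  0.6   1.63] dq 1.044
```

```bash
python3 -m handwheel '[1,0.002,0.04,0,0,0,0, 1,0.005,0.08,0,0,0,0, 1,0.008,0.12,0,0,0,0, 1,0.01,0.16,0,0,0,0, 1,0.013,0.2,0,0,0,0, 1,0.016,0.24,0,0,0,0, 1,0.018,0.28,0,0,0,0, 1,0.018,0.31,0,0,0,0]'; python3 -m handwheel '[1,0,0.015,0,0,0,0, 1,0,0.03,0,0,0,0, 1,0,0.03,0,0,0,0, 1,0,0.03,0,0,0,0, 1,0,0.03,0,0,0,0]'; python3 st.py; python3 chk.py 5
cat > m.py <<'E'
import sys
from h import *
def rect(P): 
    r=cv2.minAreaRect(P[:,:2].astype(np.float32)); return np.round(r[0],1),np.round(r[1],1),round(r[2],1)
for n in('side','top'):
    V=cloud(load(n+sys.argv[1]+'.png')).reshape(-1,3); x,y,z=V.T
    for nm,m in(('placedtab',(abs(x-405)<9)&(abs(y-148)<30)&(z>70)&(z<101)),('tab2',(abs(x-424)<9)&(abs(y-148)<30)&(z>70)&(z<101)),('blocktop1',(x>398)&(x<417)&(abs(y-148)<40)&(z>49.5)&(z<56)),('blocktop2',(x>=416)&(x<435)&(abs(y-148)<40)&(z>49.5)&(z<56)),('thick',(abs(x-456)<30)&(abs(y+56)<30)&(z>86)&(z<94))):
        if m.sum()>5: print(n,nm,m.sum(),rect(V[m]),V[m].mean(0).round(1),'zmax',V[m,2].max().round(1))
E
python3 m.py 5
```

```text
t: 11.2
position: [425.4, 118.7, 169.7]
ee_rot: [0.505, -0.504, -0.496, 0.495]
ft_force: [0.9, -0.3, -2.2]
width: 30.3
t: 11.62
position: [425.6, 144.6, 169.6]
ee_rot: [-0.505, 0.505, 0.494, -0.495]
ft_force: [-0.5, 0.1, -2.6]
width: 30.4
11.62 [425.58 144.56 169.65] head 88.78 down [-3.e-04 -6.e-04 -1.e+00] F [-0.5  0.1 -2.6] w 30.4 q [-0.3   0.6  -0.16  1.97  0.17  0.58  0.97] dq 0.012
side blocktop 63 (array([426.1, 142.6]), array([62.3, 17.3]), 87.1) ext [416.7 111.8 160.8] [434.6 174.1 167.4]
side block 166 (array([425. , 140.2]), array([61.9, 16.9]), 89.0) ext [416.1 109.1 123.1] [433.1 171.2 161.5]
top blocktop 98 (array([420.9, 143. ]), array([15.6, 60.8]), 6.9) ext [416.1 113.7 160.7] [432.2 173.7 167.6]
top block 156 (array([417.6, 141.9]), array([17.3, 62.2]), 14.4) ext [415.8 113.4 123. ] [433.6 174.2 161.6]
side placedtab 92 (array([405.5, 147.2]), array([37.1, 10.2]), 88.9) [404.9 140.4  88.4] zmax 100.8
side blocktop1 53 (array([406.5, 148.1]), array([16.4, 64.1]), 0.5) [405.  137.   52.6] zmax 55.9
side thick 56 (array([456. , -57.6]), array([32.7, 10. ]), 56.6) [456.2 -58.1  89.8] zmax 92.4
top placedtab 92 (array([404.7, 147.9]), array([31.6, 10.3]), 89.7) [403.2 146.3  91.5] zmax 99.9
top blocktop1 64 (array([404.9, 148.6]), array([14.2, 59.9]), 0.9) [403.6 142.5  52.1] zmax 55.4
top thick 54 (array([456. , -55.8]), array([31.4,  9.9]), 55.9) [455.6 -56.2  89.4] zmax 93.2
```

View pics/side5c.png

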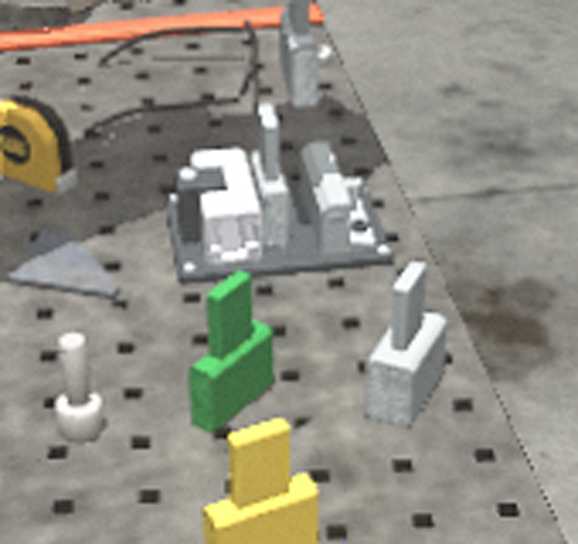

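View pics/top5c.png

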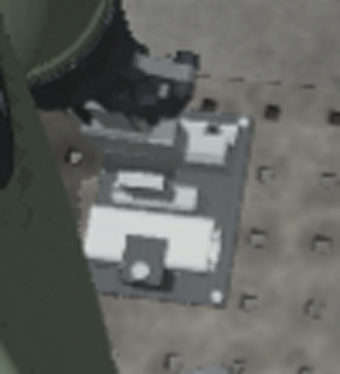

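The held S3 lines up with the remaining slot, about 414–435.4 with its centre near 424.7. I'll nudge −1 mm in x and +3 mm in y, then go down.

```bash
python3 -m handwheel '[1,-0.001,0.003,-0.015,0,0,0, 1,-0.001,0.003,-0.035,0,0,0, 1,-0.001,0.003,-0.055,0,0,0, 1,-0.001,0.003,-0.06,0,0,0, 1,-0.001,0.003,-0.063,0,0,0, 1,-0.001,0.003,-0.066,0,0,0, 1,-0.001,0.003,-0.066,0,0,0]'; python3 st.py
```

```text
t: 12.3
position: [424.9, 148.1, 104.0]
ee_rot: [-0.505, 0.505, 0.495, -0.495]
ft_force: [-0.1, -0.0, -3.0]
width: 30.4
12.3 [424.93 148.14 104.01] head 88.78 down [ 5.e-04  1.e-04 -1.e+00] F [-0.1 -0.  -3. ] w 30.4 q [-0.34  0.72 -0.11  2.05  0.2   0.38  0.93] dq 0.016
```

```bash
python3 -m handwheel '[1,0,0,-0.003,0,0,0, 1,0,0,-0.006,0,0,0, 1,0,0,-0.009,0,0,0, 1,0,0,-0.012,0,0,0, 1,0,0,-0.015,0,0,0, 1,0,0,-0.015,0,0,0]'; python3 st.py
```

```text
t: 12.8
position: [424.5, 148.2, 88.2]
ee_rot: [0.505, -0.505, -0.495, 0.495]
ft_force: [0.4, 0.2, -2.9]
width: 30.7
12.8 [424.5  148.21  88.15] head 88.81 down [-6.e-04 -4.e-04 -1.e+00] F [ 0.4  0.2 -2.9] w 30.7 q [-0.35  0.75 -0.1   2.06  0.21  0.34  0.93] dq 0.016
```

Foot at about 38 mm, inside the slot with no contact force. Continuing gently.

```bash
python3 -m handwheel '[1,0,0,-0.004,0,0,0, 1,0,0,-0.008,0,0,0, 1,0,0,-0.012,0,0,0, 1,0,0,-0.016,0,0,0, 1,0,0,-0.02,0,0,0, 1,0,0,-0.02,0,0,0]'; python3 st.py
```

```text
t: 13.3
position: [424.4, 148.2, 67.9]
ee_rot: [0.505, -0.505, -0.494, 0.495]
ft_force: [0.6, -0.0, -4.1]
width: 30.7
13.3 [424.41 148.18  67.91] head 88.81 down [-9.e-04 -5.e-04 -1.e+00] F [ 0.6 -0.  -4.1] w 30.7 q [-0.36  0.8  -0.08  2.08  0.22  0.28  0.92] dq 0.024
```

```bash
python3 -m handwheel '[1,0,0,-0.003,0,0,0, 1,0,0,-0.006,0,0,0, 1,0,0,-0.008,0,0,0, 1,0,0,-0.0095,0,0,0, 1,0,0,-0.0105,0,0,0, 1,0,0,-0.0105,0,0,0]'; python3 st.py
```

```text
t: 13.8
position: [424.8, 148.4, 58.2]
ee_rot: [-0.505, 0.505, 0.495, -0.495]
ft_force: [-0.1, 0.2, -0.5]
width: 30.2
13.8 [424.78 148.36  58.2 ] head 88.81 down [ 3.e-04  0.e+00 -1.e+00] F [-0.1  0.2 -0.5] w 30.2 q [-0.36  0.82 -0.08  2.08  0.22  0.25  0.92] dq 0.009
```

```bash
python3 -m handwheel '[1,0,0,-0.0007,0,0,0, 1,0,0,-0.001,0,0,0, 1,0,0,-0.001,0,0,0]'; python3 st.py;  python3 -m handwheel '[0.5,0,0,0.001,0,0,0, 0.3,0,0,0.001,0,0,0, 0.1,0,0,0.001,0,0,0, 0,0,0,0.001,0,0,0, 0,0,0,0.001,0,0,0, 0,0,0,0.001,0,0,0]';python3 st.py
```

```text
t: 14.05
position: [425.2, 148.6, 57.9]
ee_rot: [-0.505, 0.505, 0.495, -0.494]
ft_force: [-1.7, 1.5, 20.3]
width: 30.5
14.05 [425.19 148.57  57.93] head 88.81 down [ 1.7e-03  6.0e-04 -1.0e+00] F [-1.7  1.5 20.3] w 30.5 q [-0.37  0.82 -0.07  2.08  0.22  0.25  0.92] dq 0.003
t: 14.55
position: [424.6, 148.3, 58.1]
ee_rot: [0.505, -0.505, -0.495, 0.495]
ft_force: [0.1, -0.1, 0.3]
width: 85.4
14.55 [424.63 148.25  58.1 ] head 88.81 down [-2.e-04 -1.e-04 -1.e+00] F [ 0.1 -0.1  0.3] w 85.4 q [-0.36  0.82 -0.08  2.08  0.22  0.25  0.92] dq 0.002
```

```bash
python3 -m handwheel '[0,0,0,0.02,0,0,0, 0,0,0,0.055,0,0,0, 0,0,0,0.095,0,0,0, 0,0,0,0.13,0,0,0, 0,0,0.03,0.14,0,0,0, 0,0,0.07,0.15,0,0,0, 0,0,0.11,0.15,0,0,0, 0,0,0.15,0.15,0,0,0]';python3 -m handwheel '[0,-0.04,0.04,0,0,0,0, 0,-0.08,0.08,0,0,0,0,0,-0.1,0.11,0,0,0,0,0,-0.1,0.12,0,0,0,0,0,-0.1,0.12,0,0,0,0,0,-0.1,0.12,0,0,0,0]'; python3 st.py; python3 chk.py 6; python3 m.py 6
```

```text
t: 15.22
position: [424.6, 300.1, 208.9]
ee_rot: [-0.505, 0.505, 0.495, -0.494]
ft_force: [1.0, 0.5, -1.4]
width: 85.4
t: 15.72
position: [323.5, 419.3, 207.9]
ee_rot: [0.504, -0.504, -0.495, 0.496]
ft_force: [1.2, -0.8, 0.1]
width: 85.8
15.72 [323.46 419.35 207.88] head 88.98 down [-4.e-04 -3.e-04 -1.e+00] F [ 1.2 -0.8  0.1] w 85.8 q [-0.9   0.64 -0.13  1.65  0.1   0.85  0.48] dq 0.055
side placedtab 93 (array([405.5, 147.5]), array([36.2, 10.1]), 89.6) [404.9 140.4  88.1] zmax 100.7
side tab2 87 (array([425.3, 145.9]), array([34. , 10.2]), 85.4) [424.5 141.8  88.2] zmax 100.1
side blocktop1 55 (array([406.9, 148.3]), array([18.6, 62.8]), 2.5) [404.9 136.8  53.1] zmax 55.7
side blocktop2 61 (array([425.6, 146.3]), array([58. , 17.4]), 88.9) [423.8 136.9  52.8] zmax 55.9
side thick 52 (array([457.1, -55.7]), array([33.1, 10.3]), 56.0) [456.6 -57.4  89.7] zmax 91.7
top placedtab 91 (array([404.3, 147.4]), array([30.9, 10.6]), 88.8) [403.2 146.   91.3] zmax 99.9
top tab2 96 (array([424.7, 147.9]), array([32.1, 10.4]), 89.1) [423.3 146.5  91.2] zmax 100.9
top blocktop1 71 (array([406.3, 148. ]), array([18.4, 61.2]), 3.7) [404.4 140.8  51.9] zmax 55.4
top blocktop2 68 (array([424. , 147.9]), array([15.9, 60.8]), 0.5) [423.  142.   52.6] zmax 55.8
top thick 54 (array([456. , -55.9]), array([31.1,  9.7]), 55.7) [455.5 -56.2  88.7] zmax 91.9
```

View pics/side6c.png

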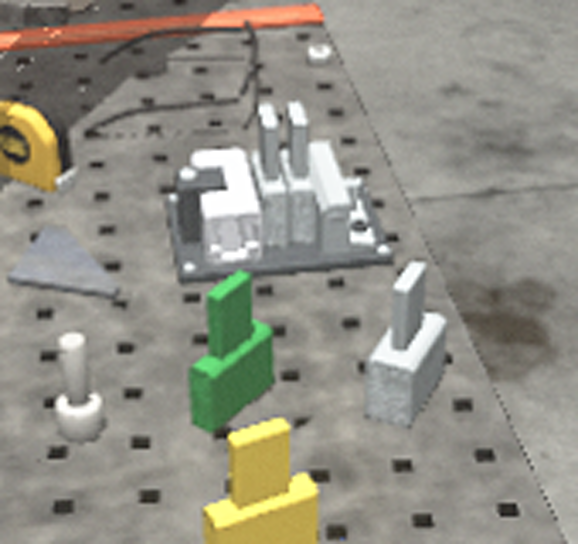

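View pics/top6c.png

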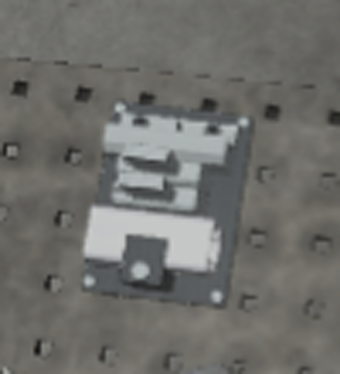

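Both views show the two thin spacers side by side between tube and fence, upright and at the same height. Block tops are at about 53 mm and tab tops at about 98 mm, so both are fully down. Nothing touches the robot, so I'm handing in.

```bash
python3 -c "
from bench import close_job
print(close_job())"
```

```text
the job is handed in; nothing more can be done
None
```

Both 18 mm spacers are standing side by side in the gap, tabs up, and I handed the job in at about 16 s of the 58 s allowed. I placed the first against the tube side, then lowered the second into the remaining slot on the fence side.

**Position:** From the last pictures, the tab centres are at x ≈ 405 and 425, y ≈ 147–148. That is about −10 and +10 mm across the gap and within about 2 mm of its middle lengthwise.

**Seating:** Block tops read about 53 mm and the highest tab points about 100 mm above the worktop (98 mm expected, within depth noise). Both spacers met the base plate at 20–24 N before release, so both are fully down.

**Other parts:** The thick spacer reads within about 1 mm of its starting place. I did not touch the green and yellow look-alikes. The arm was retracted clear, with the wrist force near zero.

**Disagreements:** The two cameras differed by about 1–2 mm, which is within the calibration tolerance. No check failed.

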